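# Run a fingertip along the stoppers

## Task

Run your closed fingertips along the curved row of stoppers on the sample rack in one pass, from the red stopper to the far blue end, gently pressing each one fully home in turn without gripping any. Between presses keep the fingertips just above the row, within about 3 cm of the stoppers, until the last one is in; then draw away. Do not shift or lift the rack, pull a stopper up, or disturb the small bottle on the rack or the bottles and flask around it.

Things in the scene. Friction and masses are not known exactly. Their poses are not given: they have to be found in the camera images.
- rack: Loose rack, 1 to 2 kg: white plate 100 x 190 x 10 mm (x -60 to 40, y -95 to 95 mm) with a curved row of five vials, mouths 50 mm above the bench. Origin: on the underside; z up; any yaw. Stopper axes 1 to 5 at (x, y) mm: (-10.7, -70.7), (8.4, -37.6), (15, 0), (8.4, 37.6), (-10.7, 70.7): 38 mm apart on an arc of radius 110 whose hollow side faces -x.
- stopper1 (a joint): Red push-in stopper number 1 along the row (the red end): travel in m, downward positive. 0 = head 8 mm proud of the vial, 0.008 = fully home (firm stop). Starts at 0 to 0.002. About 5 N straight down slides it; friction keeps it where it is left; no spring; could be pulled up to -0.006.
- stopper1_top (a point): Centre of the top face of stopper 1's round flat head (19 mm across, 8 mm high). Height above the bench: 66 mm minus the joint's travel, so 58 mm when fully home.
- stopper2 (a joint): Blue push-in stopper number 2 along the row: travel in m, downward positive. 0 = head 8 mm proud of the vial, 0.008 = fully home (firm stop). Starts at 0 to 0.002. About 5 N straight down slides it; friction keeps it where it is left; no spring; could be pulled up to -0.006.
- stopper2_top (a point): Centre of the top face of stopper 2's round flat head (19 mm across, 8 mm high). Height above the bench: 66 mm minus the joint's travel, so 58 mm when fully home.
- stopper3 (a joint): Blue push-in stopper number 3 along the row: travel in m, downward positive. 0 = head 8 mm proud of the vial, 0.008 = fully home (firm stop). Starts at 0 to 0.002. About 5 N straight down slides it; friction keeps it where it is left; no spring; could be pulled up to -0.006.
- stopper3_top (a point): Centre of the top face of stopper 3's round flat head (19 mm across, 8 mm high). Height above the bench: 66 mm minus the joint's travel, so 58 mm when fully home.
- stopper4 (a joint): Blue push-in stopper number 4 along the row: travel in m, downward positive. 0 = head 8 mm proud of the vial, 0.008 = fully home (firm stop). Starts at 0 to 0.002. About 5 N straight down slides it; friction keeps it where it is left; no spring; could be pulled up to -0.006.
- stopper4_top (a point): Centre of the top face of stopper 4's round flat head (19 mm across, 8 mm high). Height above the bench: 66 mm minus the joint's travel, so 58 mm when fully home.
- stopper5 (a joint): Blue push-in stopper number 5 along the row (the far end): travel in m, downward positive. 0 = head 8 mm proud of the vial, 0.008 = fully home (firm stop). Starts at 0 to 0.002. About 5 N straight down slides it; friction keeps it where it is left; no spring; could be pulled up to -0.006.
- stopper5_top (a point): Centre of the top face of stopper 5's round flat head (19 mm across, 8 mm high). Height above the bench: 66 mm minus the joint's travel, so 58 mm when fully home.
- weighing_bottle: Small green closed glass bottle with white cap, 32 mm across, 40 mm tall, 40 to 80 g, standing loose on the rack's base plate in the hollow of the row; origin at its underside. To be left alone.
- red_bottle: White plastic bottle with red label and black cap, 48 mm across, 105 mm tall, standing on the bench; origin at its underside. To be left alone.
- white_bottle: White plastic bottle with white label and black cap, 52 mm across, 110 mm tall, standing on the bench; origin at its underside. To be left alone.
- flask: Amber conical glass flask, 72 mm across the foot, 96 mm tall, standing on the bench; origin at its underside. To be left alone.
Things that resemble listed ones, but are neither listed nor needed, are in the scene too. What is shaped like the rack but turquoise or yellow is not meant.

How it is judged:
By the outcome, as a careful person would: the job done as asked, in the order asked, and still so for the second after the job is handed in, with the robot touching nothing.
It also fails if it takes over 51 s, if anything falls off the work surface, if the arm or the gripper's body presses on something with over 40 N, if the wrist force passes 120 N, or if a joint passes its speed limit or range.

## Robot

A 6-joint arm with a two-finger parallel gripper is mounted at the origin on the work surface. World frame = base frame: x ahead of the robot, y to its left, z up, the work surface at z = 0. Lengths are in m, angles in rad, forces in N, time in s.
With the tool pointing down it reaches from about 0.425 to 0.95 m from the base axis. Payload 3.5 kg.
Tool frame: the origin (TCP) lies midway between the tips of the shut fingers; the grasp point (between the pads) lies ctrl.grasp_offset behind it (ctrl.grasp_offset is the distance from the TCP to the grasp point, in m); x points along the fingers, y is the direction in which the jaws open and shut, and the axes are right-handed (so a half turn about x gives the same grasp; the last joint's range is limited). The gripper opens to 85 mm and grips with 20 to 120 N. Pads are 22 mm wide; open, the fingers measure 114 mm over their backs; the gripper's body (76 mm by 85 mm) begins 54 mm behind the grasp point. The pads swing forward as they close: fully open they stand 13 mm farther back than shut.
Start: joints at [1.197, 0.286, 1.577, -0, 1.279, -0.15], TCP at [0.15, 0.658, 0.231] pointing down, gripper open.
Joint ranges: [-2.77, 2.77], [-0.9, 2.22], [0.21, 2.48], [-1.53, 4.67], [0.24, 2.81], [-2.84, 2.84]. Speed limits (rad/s): [2.79, 2.79, 3.14, 3.14, 3.14, 3.14].

## Interface

Orientations are given as a unit quaternion [x, y, z, w].
In Python, from plant import readout, read_camera, sign_off, ctrl gives the robot as it stands.
- The arm moves only by the tool drive_tool, never from a script. Its argument "steps" is a list of rows, each a list of 5 numbers: the shift along the tool's x, y, z in cm, then the turn about the tool's x in degrees, then the opening, from 0 (shut) to 1 (fully open). A call has 1 to 10 rows; each row shifts and turns the commanded pose from where the row before left it, along the tool's axes as they then stand; what a row does not reach is not made up. A row lasts 1/10 s, in which the tool goes at most 50 mm and 8.59 degrees, less where a joint would pass 70% of its speed; a pose out of reach is approached as far as the arm can. A call is refused whole if a number of a shift passes 5 or a number of a turn 8.59, either way. A call with a gripper value outside its range is refused whole. The fingers move at their own pace and stop on an object; "force" is the grip in N (left out, the last holds). Time passes only in rows, so rows that do not move let the fingers close. It gives the time, the measured TCP pose, the force and the opening at its end, in the units of the state.
- readout.get_state(): the state, without advancing time (a new reading comes with each control period).
- read_camera(name): name is "scene" or "side" or "wrist"; returns a dict with "frame" (384x512x3 uint8, red, green, blue), "vertical_fov" (degrees; the focal length in pixels is half the picture's height over the tangent of half this angle, whatever the lens; pixels are square), "cx", "cy" (the principal point, pixels), "eye" and "orientation" of the camera in the world. Camera axes: x right, y up, looking along -z (the intrinsics and any distortion apply to the point x, -y, -z); pixel columns grow to the right and rows downward; lengths in m; the calibration is good to about 2 mm. The wrist camera is an equidistant fisheye: a pixel r from the principal point sees the ray r / f radians off the axis. A picture is of the moment at which its call begins. There is no depth.
- sign_off(): hands the job in, once; it reports no verdict.
The state is a dict: "time": time; "qpos": joint angles; "dq": joint speeds; "joint_efforts": joint torques, N m; "eef_pos": TCP position; "tcp_rot": TCP orientation; "contact_force": force on the tool from outside, world axes, zero at the start; "wrist_torque": the same for the moment, N m; "opening": opening from 0.0 (shut) to 1.0 (fully open).
Only numpy, scipy, OpenCV 4.12 (cv2) and the standard library are available. Lean on these libraries where they do the work, as an engineer would, in place of code of your own. Each camera call takes 0.05 s, during which the arm holds its last target. There are 200 camera calls.

## Working session

There is one attempt and no reset: what is moved stays moved. The work goes in short steps, Python scripts to look and compute and a tool call to move; the robot and the scene stay as the last step left them, time stands still between calls to the robot, and variables do not carry over. Pictures are saved under pics/ and viewed, about 8 in all and at most 12, crops included, and the job is handed in when it is done.

Besides the shell and the picture viewer there is one more tool, called after "Emit:" as a command line: name --pt "numbers of a row" for each row, then --argument value for the rest. drive_tool: Moves the arm, as the interface text tells. Its arguments: {"type":"object","properties":{"steps":{"type":"array","items":{"type":"array","items":{"type":"number"}}},"force":{"type":"number"}},"required":["steps"]}

```bash
mkdir -p pics; cat > h.py <<'E'
import numpy as np,cv2,json
from plant import readout,read_camera,sign_off,ctrl
from scipy.spatial.transform import Rotation as R
def cam(n):
    c=read_camera(n); return c
def f_(c): return c["frame"].shape[0]/2/np.tan(np.radians(c["vertical_fov"])/2)
def proj(c,p,fish=False):
    q=R.from_quat(c["orientation"]).inv().apply(np.atleast_2d(p)-np.array(c["eye"]))*[1,-1,-1]
    f=f_(c)
    if fish:
        r=np.hypot(q[:,0],q[:,1]);th=np.arctan2(r,q[:,2]);uv=q[:,:2]*(th/np.maximum(r,1e-9))[:,None]
    else: uv=q[:,:2]/q[:,2:]
    return uv*f+[c["cx"],c["cy"]]
def ray(c,u,v,z,fish=False):
    a=(np.array([u,v])-[c["cx"],c["cy"]])/f_(c)
    if fish:
        t=np.hypot(*a);d=np.r_[a*np.sin(t)/max(t,1e-9),np.cos(t)]
    else: d=np.r_[a,1]
    d=R.from_quat(c["orientation"]).apply(d*[1,-1,-1]);e=np.array(c["eye"])
    return e+d*(z-e[2])/d[2]
E
python3 - <<'E'
from h import *
import pickle
s=readout.get_state();print(s);print(ctrl.grasp_offset)
C={}
for n in("scene","side","wrist"):
    c=C[n]=cam(n);cv2.imwrite(f"pics/{n}0.png",cv2.cvtColor(c["frame"],cv2.COLOR_RGB2BGR));print(n,c["vertical_fov"],c["cx"],c["cy"],c["eye"],c["orientation"],[k for k in c])
pickle.dump(C,open("c0.pkl","wb"))
a=np.hstack([cv2.resize(cv2.imread(f"pics/{n}0.png"),(400,300)) for n in("side","wrist")])
b=cv2.imread("pics/scene0.png");cv2.imwrite("pics/sw.png",a)
E
```

```text
{'time': 0.0, 'qpos': array([ 1.19702826e+00,  2.87191494e-01,  1.57821359e+00, -3.01600413e-05,
        1.27857951e+00, -1.50031092e-01]), 'dq': array([ 0.00033462,  0.00130057,  0.00034775, -0.00094885, -0.00075811,
       -0.00083142]), 'joint_efforts': array([-7.14083690e-04, -4.05988812e+01, -2.92625427e+01, -1.62735332e-04,
        5.84434223e-03,  1.56898281e-07]), 'eef_pos': array([0.14951731, 0.65754615, 0.22991014]), 'tcp_rot': array([ 0.07811548,  0.70289577, -0.07975444,  0.70247757]), 'contact_force': array([-0.28921137,  0.14057973,  0.22239451]), 'wrist_torque': array([0.00066968, 0.00507716, 0.04300756]), 'opening': 1.0037259560965335}
0.0187
scene 42.06200133331845 256.5578607920484 199.95641549072815 [ 1.10904263 -0.68339768  0.7635948 ] [0.41871431 0.14058292 0.29229394 0.84822109] ['frame', 'vertical_fov', 'cx', 'cy', 'eye', 'orientation']
side 52.85991007613192 260.61366208517836 194.30262961410403 [0.48215664 0.58748904 0.61130684] [-0.03151887  0.38795518  0.91876381 -0.06610902] ['frame', 'vertical_fov', 'cx', 'cy', 'eye', 'orientation']
wrist 65.70646984690485 252.48963284617597 199.28239972105706 [0.0708468  0.67622301 0.37213645] [-0.12363908 -0.09750534  0.61647895  0.771466  ] ['frame', 'vertical_fov', 'cx', 'cy', 'eye', 'orientation']
```

View pics/scene0.png

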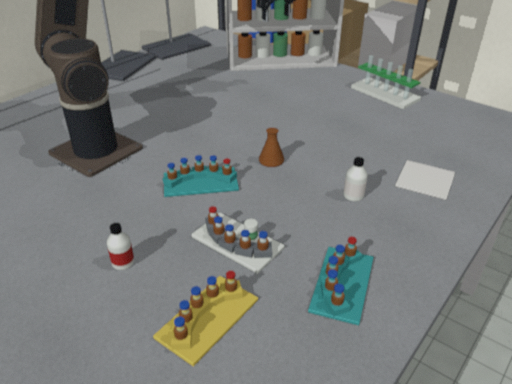

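View pics/sw.png

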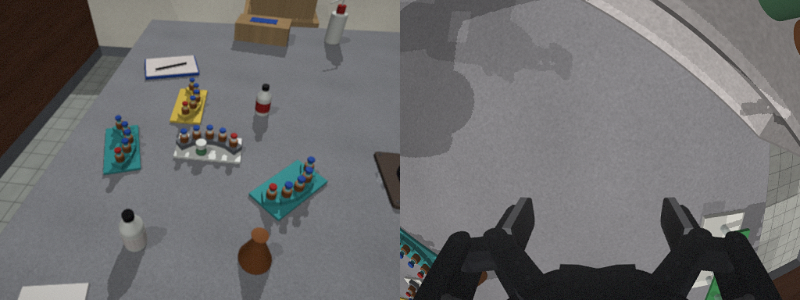

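Scene view: there are four stopper racks. Three are coloured: turquoise at (200,178) and (342,283), yellow at (207,315). The white one is at (238,240), with its red stopper at (212,214), blues at (218,226), (229,234), (245,240) and (263,241), and a green bottle at (251,229). Only the white rack fits the description. Next I'll fit its pose from both views and confirm it in a crop.

```bash
cat > fit.py <<'E'
from h import *
import pickle
from scipy.optimize import least_squares
C=pickle.load(open("c0.pkl","rb"))
S=np.array([(-10.7,-70.7),(8.4,-37.6),(15,0),(8.4,37.6),(-10.7,70.7)])/1000
def world(p,l,z): 
    c,s=np.cos(p[2]),np.sin(p[2]);l=np.atleast_2d(l);return np.c_[l@np.array([[c,s],[-s,c]])+p[:2],np.full(len(l),z)]
box={"scene":(190,195,290,270),"side":(215,150,315,215)}
def blobs(n):
    f=C[n]["frame"];x0,y0,x1,y1=box[n];h=cv2.cvtColor(f,cv2.COLOR_RGB2HSV);H,Sa,V=[h[...,i].astype(int) for i in range(3)]
    out=[]
    for nm,m in(("r",((H<6)|(H>172))&(Sa>170)&(V>90)),("b",(H>105)&(H<128)&(Sa>130)&(V>60))):
        k=np.zeros(m.shape,np.uint8);k[y0:y1,x0:x1]=m[y0:y1,x0:x1]
        q,_,st,ce=cv2.connectedComponentsWithStats(k)
        out+=[(nm,*np.round(ce[i],1),st[i,4]) for i in range(1,q) if st[i,4]>8]
    return out
if __name__=="__main__":
    for n in box: print(n,*blobs(n),sep="\n ")
    ims=[]
    for n in box:
        x0,y0,x1,y1=box[n];ims.append(cv2.resize(C[n]["frame"][y0:y1,x0:x1,::-1],(400,int(400*(y1-y0)/(x1-x0))),interpolation=cv2.INTER_CUBIC)[:260])
    cv2.imwrite("pics/crop1.png",np.hstack(ims))
E
python3 fit.py
```

```text
scene
 ('r', np.float64(212.3), np.float64(209.5), np.int32(22))
 ('b', np.float64(217.9), np.float64(219.4), np.int32(34))
 ('b', np.float64(229.1), np.float64(227.4), np.int32(36))
 ('b', np.float64(244.8), np.float64(232.9), np.int32(34))
 ('b', np.float64(262.8), np.float64(234.1), np.int32(41))
side
 ('r', np.float64(298.9), np.float64(173.2), np.int32(27))
 ('b', np.float64(250.9), np.float64(163.0), np.int32(41))
 ('b', np.float64(268.0), np.float64(162.5), np.int32(38))
 ('b', np.float64(234.6), np.float64(167.1), np.int32(43))
 ('b', np.float64(284.8), np.float64(166.4), np.int32(37))
```

View pics/crop1.png

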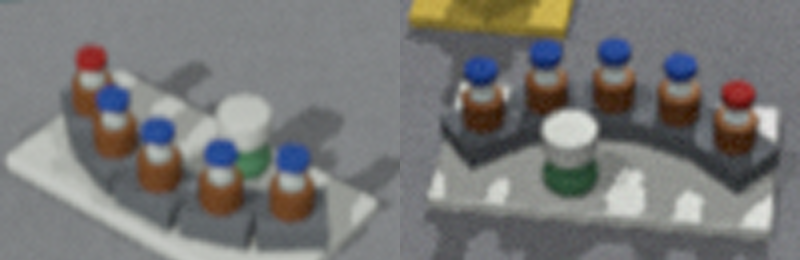

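The crop confirms it: white plate, red stopper at one end, green white-capped bottle in the hollow. Now the pose fit.

```bash
cat >> fit.py <<'E'
    U={"scene":np.array([(212.3,209.5),(217.9,219.4),(229.1,227.4),(244.8,232.9),(262.8,234.1)]),"side":np.array([(298.9,173.2),(284.8,166.4),(268,162.5),(250.9,163),(234.6,167.1)])}
    for ns in(["scene"],["side"],["scene","side"]):
        fn=lambda p:np.concatenate([(proj(C[n],world(p,S,.061))-U[n]).ravel() for n in ns])
        best=min((least_squares(fn,[.5,.0,y]) for y in(-2,0,2,3.1)),key=lambda r:r.cost)
        print(ns,best.x,np.round(fn(best.x),1))
    p=best.x;print(world(p,S,.066))
    for nm,n,u,z in(("weigh","scene",(251,222),.04),("weigh","side",(257.5,184),.04),("red","scene",(116,228),.105),("white","scene",(358,162),.11),("flask","scene",(272,131),.096)):
        print(nm,ray(C[n],*u,z))
    s=readout.get_state();print(R.from_quat(s["tcp_rot"]).as_matrix())
E
python3 fit.py|tail -n +13
```

```text
['scene'] [ 0.5655378  -0.05800748 -1.5492774 ] [-0.3 -0.3 -0.1 -0.2  0.1  0.1  0.1 -0.   0.   0.3]
['side'] [ 0.56669652 -0.05945433 -1.57802072] [-0.1  0.  -0.2 -0.2  0.1  0.2  0.1  0.   0.1 -0. ]
['scene', 'side'] [ 0.56624124 -0.0587036  -1.56039925] [ 0.  -0.2  0.   0.   0.1  0.4  0.   0.4 -0.1  0.8  0.2 -0.1 -0.1 -0.2
  0.1  0.4  0.1  0.4  0.2  0.6]
[[ 0.49543381 -0.04873924  0.066     ]
 [ 0.5287306  -0.06749407  0.066     ]
 [ 0.56639719 -0.07370279  0.066     ]
 [ 0.60392654 -0.06671222  0.066     ]
 [ 0.63682617 -0.04726912  0.066     ]]
weigh [ 0.57565949 -0.0099501   0.04      ]
weigh [ 0.58310936 -0.02438332  0.04      ]
red [ 0.42216429 -0.25320704  0.105     ]
white [0.68992484 0.25727931 0.11      ]
flask [0.42694827 0.26846279 0.096     ]
[[-6.62416214e-04  2.21927818e-01  9.75062872e-01]
 [-1.68899638e-03  9.75061447e-01 -2.21928641e-01]
 [-9.99998354e-01 -1.79388679e-03 -2.71061232e-04]]
```

Both views agree on the pose to about 1 mm, and the row runs along +x. I'll close the fingers and travel high, over the flask (96 mm).

Emit:
drive_tool --pt "0 -1.4 1.9 0 0" --pt "0 -2.8 3.7 0 0" --pt "0 -2.8 3.7 0 0" --pt "0 -2.8 3.7 0 0" --pt "0 -2.8 3.7 0 0" --pt "0 -2.8 3.7 0 0" --pt "0 -2.8 3.7 0 0" --pt "0 -2.8 3.7 0 0" --pt "0 -2.8 3.7 0 0" --pt "0 -2.8 3.7 0 0" --force 40

```text
time: 1.15
eef_pos: [0.4347, 0.319, 0.2312]
tcp_rot: [0.079, 0.703, -0.079, 0.703]
contact_force: [0.1, 0.7, -1.7]
opening: -0.003
```

Emit:
drive_tool --pt "0 -3.5 1.4 0 0" --pt "0 -3.5 1.4 0 0" --pt "0 -3.5 1.4 0 0" --pt "0 -3.5 1.4 0 0" --pt "0 -3.5 1.4 0 0" --pt "0 -3.5 1.4 0 0" --pt "0 -3.5 1.4 0 0" --pt "0 -3.5 1.4 0 0" --pt "0 -3.5 1.4 0 0" --pt "0 -2.8 1.1 0 0"

```text
time: 2.15
eef_pos: [0.4913, -0.0461, 0.2312]
tcp_rot: [0.079, 0.703, -0.079, 0.703]
contact_force: [0.6, 0.2, -0.3]
opening: 0.006
```

```bash
cat > see.py <<'E'
from fit import *
import sys
p=[.56624,-.0587,-1.5604]
s=readout.get_state();print(s["time"],s["eef_pos"],s["contact_force"],s["opening"])
M=R.from_quat(s["tcp_rot"]).as_matrix()
for i,w in enumerate(world(p,S,.066)): print(i+1,w.round(4),"tool cm",((w-s["eef_pos"])@M*100).round(2))
n=sys.argv[1]
for k in("wrist","scene","side"):
    C[k]=cam(k); f=C[k]["frame"][:,:,::-1].copy()
    if k=="wrist": ff=f
cv2.imwrite(f"pics/w{n}.png",C["wrist"]["frame"][:,:,::-1])
pickle.dump(C,open(f"c{n}.pkl","wb"))
a=[cv2.resize(C["scene"]["frame"][140:290,160:310,::-1],(400,400)),cv2.resize(C["side"]["frame"][100:250,190:340,::-1],(400,400))]
cv2.imwrite(f"pics/s{n}.png",np.hstack(a))
print(proj(C["wrist"],world(p,S,.066),True).round(1))
E
python3 see.py 1
```

```text
2.15 [ 0.49128279 -0.04608391  0.23115545] [ 0.61764465  0.17235475 -0.32596837] 0.00591519269321923
1 [ 0.4954 -0.0487  0.066 ] tool cm [16.52 -0.16  0.47]
2 [ 0.5287 -0.0675  0.066 ] tool cm [16.52 -1.25  4.13]
3 [ 0.5664 -0.0737  0.066 ] tool cm [16.51 -1.01  7.94]
4 [ 0.6039 -0.0667  0.066 ] tool cm [16.51  0.5  11.44]
5 [ 0.6368 -0.0473  0.066 ] tool cm [16.51  3.13 14.22]
[[250.5 185.9]
 [240.8 217.7]
 [243.3 248.1]
 [256.1 273.6]
 [276.9 291.7]]
```

View pics/w1.png

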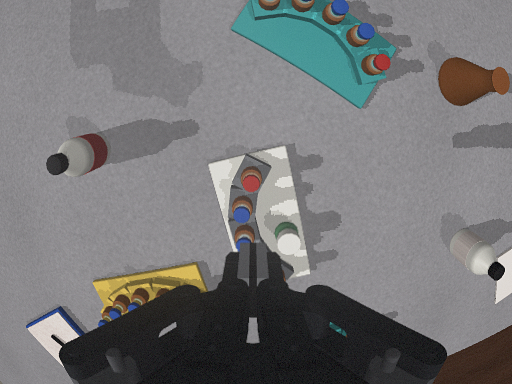

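Wrist view: stoppers 1 and 2 at about (251,183) and (241,215), against predicted top centres of (250.5,186) and (241,218). The visible head sides account for the small offset. Descending to just above stopper 1.

Emit:
drive_tool --pt "2 -0.1 0.2 0 0" --pt "3 -0.1 0.2 0 0" --pt "3 0 0.1 0 0" --pt "3 0 0 0 0" --pt "2.5 0 0 0 0" --pt "1 0 0 0 0" --pt "0.5 0 0 0 0" --pt "0 0 0 0 0" --pt "0 0 0 0 0"

```text
time: 3.2
eef_pos: [0.4969, -0.0473, 0.0827]
tcp_rot: [0.079, 0.702, -0.079, 0.704]
contact_force: [-0.0, 1.0, -1.1]
opening: 0.001
```

```bash
python3 see.py 2
```

```text
3.2 [ 0.49690303 -0.04732905  0.08272826] [-0.01226102  1.04331044 -1.11039592] 0.001289895068622139
1 [ 0.4954 -0.0487  0.066 ] tool cm [ 1.67 -0.17 -0.12]
2 [ 0.5287 -0.0675  0.066 ] tool cm [ 1.68 -1.26  3.55]
3 [ 0.5664 -0.0737  0.066 ] tool cm [ 1.69 -1.03  7.36]
4 [ 0.6039 -0.0667  0.066 ] tool cm [ 1.7   0.48 10.86]
5 [ 0.6368 -0.0473  0.066 ] tool cm [ 1.71  3.11 13.64]
[[248.8 243.6]
 [232.3 293. ]
 [237.4 334.3]
 [257.8 364.6]
 [288.2 383.5]]
```

View pics/s2.png

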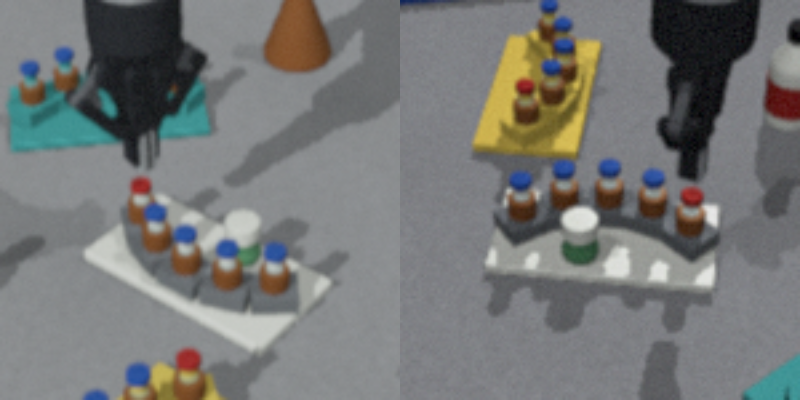

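Both views show the shut fingertips centred over the red stopper. Pressing it gently while watching the force.

Emit:
drive_tool --pt "0.4 -0.15 -0.1 0 0" --pt "0.6 0 0 0 0" --pt "0.2 0 0 0 0" --pt "0.2 0 0 0 0" --pt "0.2 0 0 0 0" --pt "0.1 0 0 0 0" --pt "0.1 0 0 0 0" --pt "0 0 0 0 0"

```text
time: 4.15
eef_pos: [0.4944, -0.0484, 0.0637]
tcp_rot: [0.079, 0.703, -0.079, 0.702]
contact_force: [-2.2, 0.1, 4.6]
opening: -0.0
```

Emit:
drive_tool --pt "0.1 0 0 0 0" --pt "0.1 0 0 0 0" --pt "0.1 0 0 0 0" --pt "0.1 0 0 0 0" --pt "0.05 0 0 0 0" --pt "0 0 0 0 0"

```text
time: 4.75
eef_pos: [0.4945, -0.0484, 0.059]
tcp_rot: [0.079, 0.703, -0.079, 0.703]
contact_force: [-2.3, 0.1, 4.7]
opening: -0.0
```

Emit:
drive_tool --pt "0.05 0 0 0 0" --pt "0.05 0 0 0 0" --pt "0.03 0 0 0 0" --pt "0 0 0 0 0"

```text
time: 5.15
eef_pos: [0.4945, -0.0484, 0.058]
tcp_rot: [0.079, 0.703, -0.079, 0.702]
contact_force: [-4.5, 1.3, 8.3]
opening: 0.001
```

Emit:
drive_tool --pt "0.04 0 0 0 0" --pt "0 0 0 0 0"

```text
time: 5.35
eef_pos: [0.4945, -0.0485, 0.058]
tcp_rot: [0.079, 0.703, -0.079, 0.702]
contact_force: [-4.9, 0.7, 10.5]
opening: -0.0
```

Stopper 1 is home: height steady at 0.0580 while the force rose to 10.5 N. Lift 1.6 cm, then on to stopper 2.

Emit:
drive_tool --pt "-0.6 0 0 0 0" --pt "-0.7 0 0 0 0" --pt "-0.3 0 0 0 0" --pt "0 -0.3 0.95 0 0" --pt "0 -0.3 1.0 0 0" --pt "0 -0.3 1.0 0 0" --pt "0 -0.2 0.8 0 0" --pt "0 0 0 0 0" --pt "0.2 0 0 0 0" --pt "0 0 0 0 0"

```text
time: 6.35
eef_pos: [0.528, -0.0673, 0.0704]
tcp_rot: [0.079, 0.703, -0.079, 0.702]
contact_force: [-0.7, -0.1, 0.5]
opening: -0.001
```

Emit:
drive_tool --pt "0.2 0 0 0 0" --pt "0.2 0 0 0 0" --pt "0.1 0 0 0 0" --pt "0.1 0 0 0 0" --pt "0.1 0 0 0 0" --pt "0.1 0 0 0 0" --pt "0.1 0 0 0 0" --pt "0.1 0 0 0 0" --pt "0.1 0 0 0 0" --pt "0.05 0 0 0 0"

```text
time: 7.35
eef_pos: [0.5287, -0.0675, 0.0601]
tcp_rot: [0.079, 0.703, -0.079, 0.703]
contact_force: [-2.3, 0.7, 4.8]
opening: 0.002
```

Emit:
drive_tool --pt "0.05 0 0 0 0" --pt "0.03 0 0 0 0" --pt "0.03 0 0 0 0" --pt "0 0 0 0 0"

```text
time: 7.75
eef_pos: [0.5286, -0.0675, 0.0585]
tcp_rot: [0.079, 0.703, -0.079, 0.703]
contact_force: [-2.7, 1.0, 4.3]
opening: -0.0
```

Emit:
drive_tool --pt "0.04 0 0 0 0" --pt "0.03 0 0 0 0" --pt "0.03 0 0 0 0" --pt "0 0 0 0 0"

```text
time: 8.15
eef_pos: [0.5287, -0.0675, 0.058]
tcp_rot: [0.079, 0.703, -0.079, 0.703]
contact_force: [-4.5, 0.7, 8.4]
opening: 0.001
```

Emit:
drive_tool --pt "0.04 0 0 0 0" --pt "0 0 0 0 0"

```text
time: 8.35
eef_pos: [0.5287, -0.0675, 0.058]
tcp_rot: [0.079, 0.703, -0.079, 0.702]
contact_force: [-4.3, 2.1, 10.6]
opening: -0.003
```

Emit:
drive_tool --pt "-0.6 0 0 0 0" --pt "-0.7 0 0 0 0" --pt "-0.3 0 0 0 0" --pt "0 0.05 0.9 0 0" --pt "0 0.05 1.0 0 0" --pt "0 0.05 1.0 0 0" --pt "0 0.05 0.9 0 0" --pt "0 0 0 0 0" --pt "0.2 0 0 0 0" --pt "0 0 0 0 0"

```text
time: 9.35
eef_pos: [0.5655, -0.0738, 0.0704]
tcp_rot: [0.079, 0.703, -0.079, 0.702]
contact_force: [-0.7, 0.2, -0.5]
opening: -0.005
```

Stopper 2 is home. The tool is now over stopper 3, with the target at (0.5664, -0.0737).

Emit:
drive_tool --pt "0.2 0 0 0 0" --pt "0.2 0 0 0 0" --pt "0.1 0 0 0 0" --pt "0.1 0 0 0 0" --pt "0.1 0 0 0 0" --pt "0.1 0 0 0 0" --pt "0.1 0 0 0 0" --pt "0.1 0 0 0 0" --pt "0.1 0 0 0 0" --pt "0.1 0 0 0 0"

```text
time: 10.35
eef_pos: [0.5659, -0.0739, 0.0597]
tcp_rot: [0.079, 0.703, -0.079, 0.702]
contact_force: [-2.8, 0.1, 5.7]
opening: 0.003
```

Emit:
drive_tool --pt "0.05 0 0 0 0" --pt "0.05 0 0 0 0" --pt "0.04 0 0 0 0" --pt "0 0 0 0 0"

```text
time: 10.75
eef_pos: [0.5659, -0.0739, 0.058]
tcp_rot: [0.079, 0.703, -0.079, 0.702]
contact_force: [-4.0, 1.0, 5.8]
opening: -0.002
```

Emit:
drive_tool --pt "0.04 0 0 0 0" --pt "0 0 0 0 0"

```text
time: 10.95
eef_pos: [0.5659, -0.0739, 0.058]
tcp_rot: [0.079, 0.703, -0.079, 0.702]
contact_force: [-5.7, 1.5, 8.6]
opening: -0.001
```

Emit:
drive_tool --pt "0.03 0 0 0 0" --pt "0 0 0 0 0"

```text
time: 11.15
eef_pos: [0.5659, -0.0739, 0.058]
tcp_rot: [0.079, 0.703, -0.079, 0.702]
contact_force: [-6.3, 1.1, 10.5]
opening: 0.002
```

Emit:
drive_tool --pt "-0.6 0 0 0 0" --pt "-0.7 0 0 0 0" --pt "-0.3 0 0 0 0" --pt "0 0.4 0.9 0 0" --pt "0 0.4 0.9 0 0" --pt "0 0.4 0.9 0 0" --pt "0 0.35 0.85 0 0" --pt "0 0 0 0 0" --pt "0.2 0 0 0 0" --pt "0 0 0 0 0"

```text
time: 12.15
eef_pos: [0.6036, -0.0666, 0.0703]
tcp_rot: [0.079, 0.703, -0.079, 0.702]
contact_force: [0.4, 0.7, -1.5]
opening: 0.002
```

Emit:
drive_tool --pt "0.2 0 0 0 0" --pt "0.2 0 0 0 0" --pt "0.1 0 0 0 0" --pt "0.1 0 0 0 0" --pt "0.1 0 0 0 0" --pt "0.1 0 0 0 0" --pt "0.1 0 0 0 0" --pt "0.1 0 0 0 0" --pt "0.1 0 0 0 0" --pt "0.1 0 0 0 0"

```text
time: 13.15
eef_pos: [0.604, -0.0668, 0.0597]
tcp_rot: [0.079, 0.703, -0.079, 0.702]
contact_force: [-3.7, 0.4, 5.6]
opening: 0.001
```

Emit:
drive_tool --pt "0.05 0 0 0 0" --pt "0.05 0 0 0 0" --pt "0.04 0 0 0 0" --pt "0 0 0 0 0"

```text
time: 13.55
eef_pos: [0.604, -0.0668, 0.058]
tcp_rot: [0.079, 0.703, -0.079, 0.702]
contact_force: [-4.4, -0.9, 6.7]
opening: 0.0
```

Emit:
drive_tool --pt "0.06 0 0 0 0" --pt "0 0 0 0 0"

```text
time: 13.75
eef_pos: [0.604, -0.0668, 0.058]
tcp_rot: [0.079, 0.703, -0.079, 0.702]
contact_force: [-5.0, 0.5, 8.9]
opening: -0.001
```

Emit:
drive_tool --pt "0.03 0 0 0 0" --pt "0 0 0 0 0"

```text
time: 13.95
eef_pos: [0.604, -0.0668, 0.058]
tcp_rot: [0.079, 0.703, -0.079, 0.702]
contact_force: [-6.8, 0.4, 11.0]
opening: -0.004
```

Emit:
drive_tool --pt "-0.6 0 0 0 0" --pt "-0.7 0 0 0 0" --pt "-0.3 0 0 0 0" --pt "0 0.65 0.7 0 0" --pt "0 0.65 0.7 0 0" --pt "0 0.65 0.7 0 0" --pt "0 0.7 0.7 0 0" --pt "0 0 0 0 0" --pt "0.2 0 0 0 0" --pt "0 0 0 0 0"

```text
time: 14.95
eef_pos: [0.6369, -0.0471, 0.0701]
tcp_rot: [0.079, 0.703, -0.079, 0.702]
contact_force: [-0.3, 0.1, 0.8]
opening: -0.0
```

```bash
python3 see.py 3
```

```text
14.95 [ 0.63686355 -0.04706285  0.07007078] [-0.27378826  0.08204729  0.80966404] -0.0003188434507451705
1 [ 0.4954 -0.0487  0.066 ] tool cm [  0.43  -3.3  -13.75]
2 [ 0.5287 -0.0675  0.066 ] tool cm [  0.42  -4.39 -10.09]
3 [ 0.5664 -0.0737  0.066 ] tool cm [ 0.42 -4.16 -6.28]
4 [ 0.6039 -0.0667  0.066 ] tool cm [ 0.41 -2.65 -2.78]
5 [ 0.6368 -0.0473  0.066 ] tool cm [ 0.41 -0.02  0.  ]
[[185.1  -1.5]
 [162.9  68.6]
 [169.4 143.2]
 [201.5 208.8]
 [251.3 255.6]]
```

View pics/s3.png

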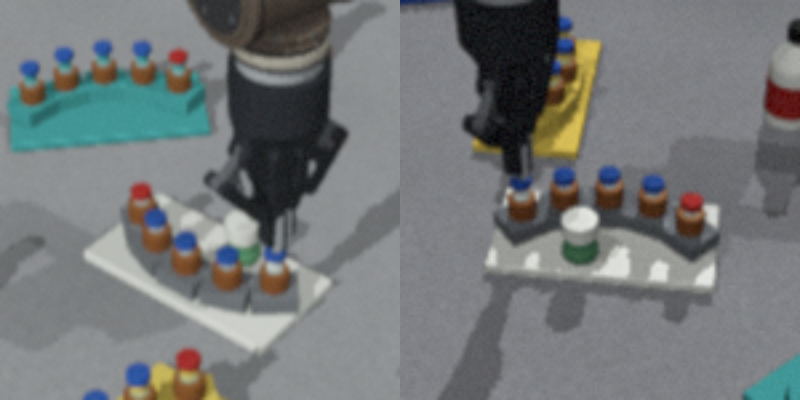

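Stoppers 1–4 are down, the rack and bottle look unmoved, and the tips are over stopper 5. Pressing it.

Emit:
drive_tool --pt "0.2 0 0 0 0" --pt "0.2 0 0 0 0" --pt "0.1 0 0 0 0" --pt "0.1 0 0 0 0" --pt "0.1 0 0 0 0" --pt "0.1 0 0 0 0" --pt "0.1 0 0 0 0" --pt "0.1 0 0 0 0" --pt "0.1 0 0 0 0" --pt "0.1 0 0 0 0"

```text
time: 16.1
eef_pos: [0.6372, -0.0472, 0.0594]
tcp_rot: [0.079, 0.703, -0.079, 0.702]
contact_force: [-3.1, -0.1, 5.0]
opening: 0.001
```

Emit:
drive_tool --pt "0.05 0 0 0 0" --pt "0.05 0 0 0 0" --pt "0.04 0 0 0 0" --pt "0 0 0 0 0"

```text
time: 16.5
eef_pos: [0.6372, -0.0472, 0.0581]
tcp_rot: [0.079, 0.703, -0.079, 0.702]
contact_force: [-5.0, 0.7, 8.6]
opening: -0.001
```

Emit:
drive_tool --pt "0.06 0 0 0 0" --pt "0 0 0 0 0"

```text
time: 16.7
eef_pos: [0.6372, -0.0472, 0.058]
tcp_rot: [0.079, 0.703, -0.079, 0.702]
contact_force: [-5.7, 0.0, 10.4]
opening: -0.001
```

All five are home. Drawing straight up, then checking.

Emit:
drive_tool --pt "-0.5 0 0 0 0" --pt "-1 0 0 0 0" --pt "-2 0 0 0 0" --pt "-3 0 0 0 0" --pt "-3 0 0 0 0" --pt "-3 0 0 0 0" --pt "-3 0 0 0 0" --pt "-2 0 0 0 0" --pt "0 0 0 0 0" --pt "0 0 0 0 0"

```text
time: 17.7
eef_pos: [0.6375, -0.0471, 0.2315]
tcp_rot: [0.079, 0.702, -0.079, 0.703]
contact_force: [0.0, 0.0, -0.1]
opening: -0.004
```

```bash
python3 see.py 4|head -1; python3 - <<'E'
import fit,pickle
from fit import *
for n in("c0.pkl","c4.pkl"):
    fit.C=C2=pickle.load(open(n,"rb"));r=[]
    U={k:sorted(b[1:3] for b in blobs(k) ) for k in box}
    print(n,{k:[tuple(map(float,x)) for x in U[k]] for k in U})
a=pickle.load(open("c0.pkl","rb"))["side"]["frame"];b=C2["side"]["frame"]
# stopper heights from the side view: z that best fits each blob at known axis
U={"side":[(x) for x in sorted((b[1:3] for b in blobs("side")),reverse=True)]}
for h in(.054,.061): print(h,(proj(C2["side"],world([.56624,-.0587,-1.5604],S,h))-U["side"]).round(1).tolist())
E
```

```text
17.7 [ 0.63745588 -0.04711908  0.23149622] [ 0.01303453  0.00050079 -0.12917242] -0.004092711872612307
c0.pkl {'scene': [(212.3, 209.5), (217.9, 219.4), (229.1, 227.4), (244.8, 232.9), (262.8, 234.1)], 'side': [(234.6, 167.1), (250.9, 163.0), (268.0, 162.5), (284.8, 166.4), (298.9, 173.2)]}
c4.pkl {'scene': [(212.4, 211.6), (217.9, 221.3), (229.2, 230.0), (244.9, 235.3), (262.7, 236.8)], 'side': [(235.0, 169.7), (251.0, 165.5), (267.9, 165.3), (284.6, 168.5), (298.8, 175.5)]}
0.054 [[0.1, 0.0], [-0.0, 0.1], [0.2, 0.0], [0.1, 0.3], [0.0, 0.4]]
0.061 [[0.3, -2.4], [0.1, -2.3], [0.2, -2.4], [0.0, -2.1], [-0.2, -2.0]]
```

View pics/s4.png

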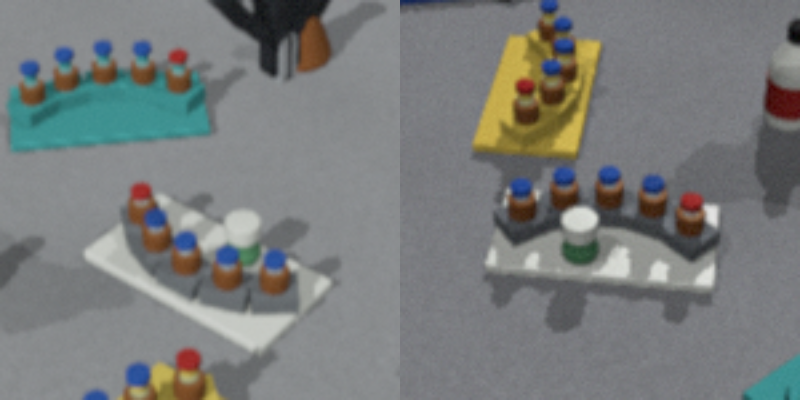

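All five heads are down by the same amount (fitted head centre 0.054 m, which is home). The rack and green bottle look unmoved, and the tool is clear of everything.

```bash
python3 -c "from h import *;print(sign_off())"
```

```text
the job is handed in; nothing more can be done
None
```

The five stoppers on the white rack are pressed home, in order from red to the far blue end, in one pass with the fingers shut. I then drew straight up and handed the job in at about 18 s.

- **Presses:** at each stopper the tip stopped at 58.0 mm, the fully home height. The upward force read 10.4 to 11.0 N at the end of each press. A sideways reading of up to about 7 N also showed at each press, with no visible effect.
- **Between presses:** the fingertips rose about 1.6 cm, so they stayed within 3 cm of the stoppers.
- **Last check:** before-and-after images put all five heads about 7 mm lower, matching fully home. The heads shifted sideways by no more than 0.4 pixel, so the rack did not visibly move, and the green bottle looks untouched. I checked the red bottle, white bottle and flask only for clearance on the path, not with a separate measurement afterwards.

No check failed or disagreed.

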